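# Set out the alignment kit on a plate-handling deck

## Robot

A 6-joint arm with a two-finger parallel gripper is mounted at the origin on the work surface. World frame = base frame: x ahead of the robot, y to its left, z up, the work surface at z = 0. Lengths are in m, angles in rad, forces in N, time in s.
With the tool pointing down it reaches from about 0.4 to 0.925 m from the base axis. Payload 3.4 kg.
Tool frame: the origin (TCP) lies where the fingers leave the gripper's body, on its centre line; the fingertips stand 73 mm ahead of it and the grasp point (between the pads) lies 54 mm ahead of it; z points along the fingers, y is the line along which they close (so a half turn about z gives the same grasp; the last joint's range is limited). The gripper opens to 85 mm and grips with 20 to 120 N. Pads are 22 mm wide; open, the fingers measure 114 mm over their backs; the gripper's body (76 mm by 85 mm) begins 54 mm behind the grasp point. The pads swing forward as they close: fully open they stand 13 mm farther back than shut.
Start: joints at [-1.216, 0.307, 1.506, -0, 1.328, -0.073], TCP at [0.239, -0.523, 0.304] pointing down, gripper open.
Joint ranges: [-3.12, 3.12], [-1.05, 2.28], [0.14, 2.33], [-1.42, 4.57], [0.1, 2.73], [-2.68, 2.68]. Speed limits (rad/s): [2.57, 2.57, 3.14, 3.14, 3.14, 3.14].

## Interface

Orientations are given as a unit quaternion [w, x, y, z].
In Python, from rig import sensors, eyes, workorder gives the robot as it stands. The module is installed in compiled form; this text tells all that it offers.
- The arm moves only by the tool move_arm, never from a script. Its argument "steps" is a list of rows, each a list of 7 numbers: the opening in per cent of the stroke, from 0 (shut) to 100 (fully open), then the shift along the tool's x, y, z in mm, then the turn, a rotation vector about the tool's x, y, z in degrees. In form: [[gripper, dx, dy, dz, rx, ry, rz], ...]. A call has exactly 5 rows; each row is the pose to reach, as a shift and turn from the pose commanded when the call began, along the tool's axes at that moment; what a row does not reach only later rows make up. A row lasts 1/10 s, in which the tool goes at most 50 mm and 8.59 degrees, less where a joint would pass 70% of its speed; a pose out of reach is approached as far as the arm can. A call with a gripper value outside its range is refused whole. The fingers move at their own pace and stop on an object; the grip force is fixed at half the most. Time passes only in rows, so rows that repeat a pose let the fingers close, or fill a call up. It gives the time, the measured TCP pose, the force and the opening at its end, in the units of the state.
- sensors.get_state(): the state, without advancing time (a new reading comes with each control period).
- eyes.get_image(name): name is "scene" or "side" or "wrist"; returns the picture (384x512x3 uint8, red, green, blue); there is no depth.
- eyes.camera_params(name): a dict with "mtx" (3x3 intrinsics, pixels), "distortion" ([k1, k2, p1, p2, k3] as OpenCV has them; the pictures are not rectified), "eye" and "attitude" of the camera in the world. Camera axes: x right, y down, z forward; pixel columns grow to the right and rows downward; lengths in m; the calibration is good to about 2 mm. A picture is of the moment at which its call begins: read the wrist's pose just before it. camera_params takes no time and is no camera call; for the wrist camera it gives the pose at the moment of the call.
- workorder.finish_job(): hands the job in, once; it reports no verdict.
Trained networks look in the newest picture that a camera, given by its name, has taken for a name from the list of things; names that differ only in an ending like _2 or _b are one class to them, and where a whole thing is asked for, a point or a joint stands for the part that bears it (a point fixed in the world has none). Each returns a list of dicts, best first, with "conf" (0 to 1); they miss things now and then, are a little off and sometimes report something else, mostly with a low value. They report only what shows in the picture. A call takes as long as a camera call. They do not tell look-alikes from the thing itself.
- eyes.outline_of(camera, thing): "pixels" (384x512 bool, what is visible of it) and "extent" ([centre column, centre row, width, height] in pixels, round what is visible of it).
- eyes.spot_point(camera, thing): "location" ([column, row] in pixels: a listed point, or the origin of a listed thing).
The state is a dict: "time_s": time; "joints": joint angles; "qvel": joint speeds; "effort": joint torques, N m; "tcp_pos": TCP position; "ee_rot": TCP orientation; "force": force on the tool from outside, world axes, zero at the start; "moment": the same for the moment, N m; "width": finger opening in m.
Only numpy, scipy, OpenCV 4.12 (cv2) and the standard library are available. Lean on these libraries where they do the work, as an engineer would, in place of code of your own. Each camera call takes 0.05 s, during which the arm holds its last target. There are 200 camera calls.

## Task

Set out the alignment kit on the deck: stand the round puck midway between the round post and the square post, in line with both, and stand the pointed pin upright on the middle of the puck. Stand the step gauge on the deck straight behind the square post (the side away from the robot, at right angles to the line of the two posts), leaving about 3 cm between them, and put the L-shaped bracket fully home in its cutout in the foam. Leave the bottle and the jar standing where they are, and let go of everything.

Things in the scene. Friction and masses are not known exactly. Their poses are not given: they have to be found in the camera images.
- round_post: Fixed round steel post, 24 mm diameter, on a round dark base 44 mm diameter, 8 mm thick; 45 mm tall in all. Origin: centre of underside, on the deck. The two posts stand 200 mm apart in a row roughly left-right as seen from the robot; which is on the left varies. x axis: horizontal, at right angles to the row, pointing away from the robot; y along the row.
- square_post: Fixed square steel post, 24 x 24 mm, on a square dark base 44 x 44 mm and 8 mm thick; 45 mm tall in all. Origin: centre of its underside, on the deck. Its x axis is horizontal, at right angles to the row of the two posts, and points away from the robot ('behind' is +x); its flat sides are parallel to its x and y axes.
- foam: Fixed grey foam in a black tray, x -48 to 78, y -78 to 78 mm, top 24 mm above the deck. One L-shaped cutout, blue floor 10 mm above the deck: the bracket's foot outline plus 3 mm all round; long leg along y (-38 to 38), short leg to +x from its +y end. Origin: on the deck under the long leg's middle. A bracket fully home has the foam's x, y and yaw, its origin 10 mm above the foam's.
- bracket: Loose aluminium L, 0.1 kg, foot down. Foot 18 mm thick: long leg 70 mm along y, 16 mm wide, centred on the origin; short leg 16 mm wide at the +y end (y 19 to 35), reaching x = +45 mm. An upright tab on the long leg's middle, 12 mm thick (x), 30 mm wide (y), top 48 mm above the underside: grip it by its thickness. Origin: on the underside, beneath the tab.
- puck: Loose flat-topped aluminium disc, 54 mm diameter, 28 mm tall, 0.17 kg. Origin: centre of its underside.
- pin: Loose steel centring pin standing on a round flange: flange 40 mm diameter and 8 mm thick, then a straight shaft 18 mm diameter up to 42 mm, then a cone to a blunt point at 54 mm. 0.13 kg. Origin: centre of its underside; z axis along the shaft.
- step_gauge: Loose aluminium two-step block, 50 x 36 mm (x, y): the -x half is 36 mm tall, the +x half 18 mm tall. 0.13 kg. Origin: centre of its underside. Either end may face the post.
- bottle: Bystander: small white capped bottle standing loose on the deck, 44 mm diameter, 80 mm tall. Origin: centre of its underside. Must stay where it is.
- jar: Bystander: small amber jar with a black cap standing loose on the deck, 32 mm diameter, 50 mm tall. Origin: centre of its underside. Must stay where it is.
There are look-alikes about, which are no part of the job. What is shaped like the bracket but orange or pink is not meant.

How it is judged:
By the outcome, as a careful person would: the job done as asked, in the order asked, and still so for the second after the job is handed in, with the robot touching nothing.
It also fails if it takes over 102 s, if anything falls off the work surface, if the arm or the gripper's body presses on something with over 40 N, if the wrist force passes 120 N, or if a joint passes its speed limit or range.

## Working session

There is one attempt and no reset: what is moved stays moved. The work goes in short steps, Python scripts to look and compute and a tool call to move; the robot and the scene stay as the last step left them, time stands still between calls to the robot, and variables do not carry over. Pictures are saved under pics/ and viewed, on a budget of 14 in all, crops included, one or two more only if the job needs it, and the job is handed in when it is done.

Besides the shell and the picture viewer there is one more tool, called after "Call:" by a JSON object that holds its "api" and its "payload". move_arm: Moves the arm, as the interface text tells. Its arguments: {"type":"object","properties":{"steps":{"type":"array"}},"required":["steps"]}

```bash
mkdir -p pics; cat > h.py <<'E'
import numpy as np, cv2
from rig import sensors, eyes, workorder
from scipy.spatial.transform import Rotation as R
def cam(n):
    p=eyes.camera_params(n); a=np.array(p['attitude'],float)
    M=a if a.shape==(3,3) else R.from_quat(np.roll(a,-1)).as_matrix()
    return np.array(p['mtx']),np.array(p['distortion'],float),np.array(p['eye']),M
def ray(c,px,z):
    K,D,e,M=c; u=cv2.undistortPoints(np.array(px,float).reshape(-1,1,2),K,D).reshape(-1,2)
    d=np.c_[u,np.ones(len(u))]@M.T
    return e+d*((z-e[2])/d[:,2])[:,None]
def proj(c,P):
    K,D,e,M=c; q=(np.array(P,float).reshape(-1,3)-e)@M
    return cv2.projectPoints(q,np.zeros(3),np.zeros(3),K,D)[0].reshape(-1,2)
def save(n,im): cv2.imwrite('pics/'+n+'.png',cv2.cvtColor(im,cv2.COLOR_RGB2BGR))
E
python3 - <<'E'
from h import *
for n in ['scene','side','wrist']:
    print(n,eyes.camera_params(n)); save(n+'0',eyes.get_image(n))
for n in ['scene','side']:
  c=cam(n)
  for t in ['round_post','square_post','foam','bracket','puck','pin','step_gauge','bottle','jar']:
    for d in eyes.spot_point(n,t)[:4]:
        z=0.0
        print(n,t,round(d['conf'],2),np.round(d['location'],1),np.round(ray(c,d['location'],z)[0],3))
s=sensors.get_state();print(s)
E
```

```text
scene {'mtx': array([[492.83155716,   0.        , 255.55809701],
       [  0.        , 492.83155716, 191.27549196],
       [  0.        ,   0.        ,   1.        ]]), 'distortion': array([-0.125992,  0.      ,  0.      ,  0.      ,  0.      ]), 'eye': array([ 1.41588477, -0.13208638,  0.70578938]), 'attitude': array([-0.34271478,  0.67621634,  0.58177465, -0.29464604])}
side {'mtx': array([[374.61849513,   0.        , 252.8218577 ],
       [  0.        , 374.61849513, 187.59527167],
       [  0.        ,   0.        ,   1.        ]]), 'distortion': array([-0.05290264,  0.        ,  0.        ,  0.        ,  0.        ]), 'eye': array([0.13334849, 0.77572609, 0.54316499]), 'attitude': array([ 0.11874352, -0.18063055,  0.84218166, -0.49396623])}
wrist {'mtx': array([[310.11822394,   0.        , 252.65685015],
       [  0.        , 310.11822394, 194.68449403],
       [  0.        ,   0.        ,   1.        ]]), 'distortion': array([-0.02044024,  0.        ,  0.        ,  0.        ,  0.        ]), 'eye': array([ 0.30589265, -0.49205197,  0.37328497]), 'attitude': array([ 0.124396  , 
[... 1602 characters left out ...]
 [278.6 274.1] [0.349 0.211 0.   ]
{'time_s': 1.05, 'joints': array([-1.21552378e+00,  3.06800534e-01,  1.50642664e+00, -9.06735681e-06,
        1.32841519e+00, -7.34953868e-02]), 'qvel': array([-0.00068936, -0.00014564,  0.00087339, -0.00078171,  0.00060347,
       -0.00048216]), 'effort': array([-3.14886602e-03, -4.57508433e+01, -2.52339435e+01, -3.22090727e-04,
        1.02981809e-03,  1.47008656e-06]), 'tcp_pos': array([ 0.23903003, -0.52294894,  0.30389452]), 'ee_rot': array([-2.39883329e-05,  9.77107406e-01,  2.12746601e-01, -7.84739582e-06]), 'force': array([-0.37789321,  0.63031667,  0.03331072]), 'moment': array([-0.02367834, -0.03365069,  0.00273741]), 'width': 0.08523021911181874}
```

```bash
python3 - <<'E'
import cv2
for n in ['scene','side']:
    a=cv2.imread(f'pics/{n}0.png'); cv2.imwrite(f'pics/{n}0b.png',cv2.resize(a[110:340],(800,359),interpolation=cv2.INTER_CUBIC))
E
```

```text
(no output)
```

View pics/scene0b.png

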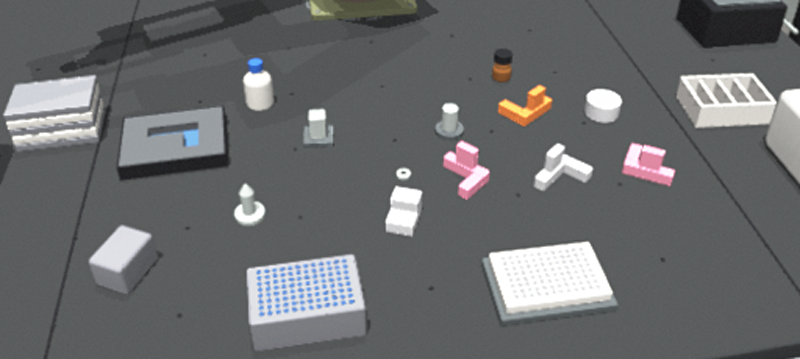

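View pics/side0b.png

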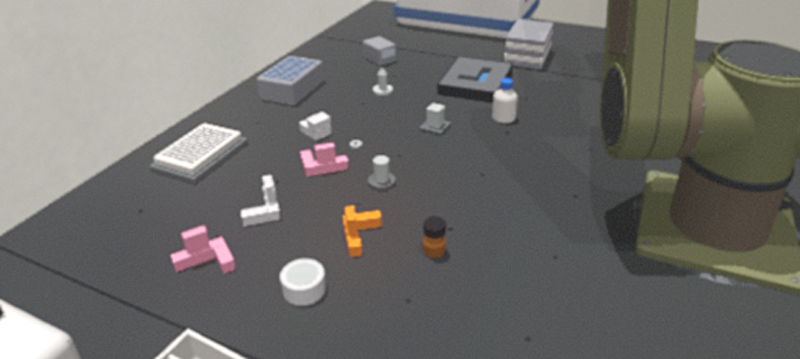

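The white bracket is at scene ~(362,216) and side ~(168,241); the pink and orange ones are decoys. The puck is at (383,178), pin (160,240), gauge (258,245), and the square post is left of the round post in the scene view. Next I'll fit shape models to the outlines.

```bash
cat > fit.py <<'E'
from h import *
from scipy.optimize import minimize
def box(x0,x1,y0,y1,z0,z1): return np.array([[x,y,z] for x in(x0,x1) for y in(y0,y1) for z in(z0,z1)])/1e3
def cyl(r0,z0,z1,r1=None):
    t=np.arange(0,2*np.pi,.15); r1=r0 if r1 is None else r1
    return np.vstack([np.c_[r*np.cos(t),r*np.sin(t),0*t+z] for r,z in((r0,z0),(r1,z1))])/1e3
MOD=dict(round_post=[cyl(22,0,8),cyl(12,0,45)],
 square_post=[box(-22,22,-22,22,0,8),box(-12,12,-12,12,0,45)],
 foam=[box(-48,78,-78,78,0,24)],
 bracket=[box(-8,8,-35,35,0,18),box(-8,45,19,35,0,18),box(-6,6,-15,15,0,48)],
 puck=[cyl(27,0,28)],
 pin=[cyl(20,0,8),cyl(9,0,42),cyl(9,42,54,1.5)],
 step_gauge=[box(-25,0,-18,18,0,36),box(-25,25,-18,18,0,18)],
 bottle=[cyl(22,0,80)],jar=[cyl(16,0,50)])
S=4
def render(c,name,p,z=0.,shape=(384,512)):
    a=R.from_euler('z',p[2]).as_matrix(); im=np.zeros((shape[0]*S,shape[1]*S),np.uint8)
    for part in MOD[name]:
        q=proj(c,part@a.T+[p[0],p[1],z]); h=cv2.convexHull((((q+.5)*S-.5)*16).round().astype(np.int32))
        cv2.fillConvexPoly(im,h,1,shift=4)
    return cv2.resize(im.astype(np.float32),shape[::-1],interpolation=cv2.INTER_AREA)
def fit(name,obs,p0,yaws=(0,),z=0.):
    """obs: list of (cam,mask)"""
    M=[m.astype(np.float32) for _,m in obs]
    def f(p):
        v=0
        for (c,_),m in zip(obs,M):
            r=render(c,name,p,z); v+=1-np.minimum(r,m).sum()/np.maximum(r,m).sum()
        return v/len(M)
    best=None
    for y in yaws:
        o=minimize(f,[p0[0],p0[1],y],method='Nelder-Mead',options=dict(initial_simplex=[[p0[0],p0[1],y],[p0[0]+.01,p0[1],y],[p0[0],p0[1]+.01,y],[p0[0],p0[1],y+.3]],xatol=2e-4,fatol=1e-4,maxfev=120))
        if best is None or o.fun<best.fun: best=o
    return best.x,1-best.fun
def masks(cn,name,near,tol=25):
    c=cam(cn); px=proj(c,[near[0],near[1],.01])[0]; b=None
    for d in eyes.outline_of(cn,name):
        e=np.hypot(*(np.array(d['extent'][:2])-px))
        if e<tol and (b is None or d['conf']>b['conf']): b=d
    return None if b is None else (c,b['pixels'])
E
python3 - <<'E'
from fit import *
eyes.get_image('scene');eyes.get_image('side')
G=dict(round_post=(.494,.086),square_post=(.48,-.12),foam=(.455,-.33),bracket=(.595,.215),puck=(.474,.335),pin=(.64,-.213),step_gauge=(.665,-.015),bottle=(.37,-.193),jar=(.348,.205))
Y=np.arange(-3,3.1,.75)
for n,g in G.items():
    o={k:masks(k,n,g) for k in('scene','side')}
    ys=Y if n in('bracket','step_gauge') else ((-.2,.2) if n in('foam','square_post') else (0,))
    for lab,l in (('scene',[o['scene']]),('side',[o['side']]),('both',list(o.values()))):
        l=[x for x in l if x]
        if l: 
            p,s=fit(n,l,g,ys if lab=='both' else ys); print(n,lab,np.round(p,4),round(s,3))
E
```

```text
round_post scene [0.4868 0.0853 0.2018] 0.921
round_post side [0.4929 0.0836 0.1399] 0.935
round_post both [0.4923 0.0842 0.0704] 0.889
square_post scene [ 0.4759 -0.1158 -0.093 ] 0.928
square_post side [ 0.4814 -0.1176  0.1099] 0.865
square_post both [ 0.4793 -0.1157 -0.0818] 0.855
foam scene [ 0.4489 -0.3325  0.0617] 0.962
foam side [ 0.4564 -0.3354  0.072 ] 0.906
foam both [ 0.4534 -0.3329  0.0689] 0.909
bracket scene [0.6167 0.208  0.76  ] 0.921
bracket side [0.6194 0.2068 0.7193] 0.832
bracket both [0.617  0.2088 0.7348] 0.863
puck scene [ 0.4743  0.3378 -0.01  ] 0.944
puck side [0.4779 0.337  0.1497] 0.902
puck both [0.4764 0.3374 0.1125] 0.907
pin scene [ 0.6323 -0.2177  0.2224] 0.844
pin side [ 0.6405 -0.2207  0.0749] 0.878
pin both [ 0.6376 -0.2171  0.176 ] 0.83
step_gauge scene [ 0.6744 -0.0145 -0.399 ] 0.938
step_gauge both [ 0.6744 -0.0145 -0.399 ] 0.938
bottle scene [ 0.3701 -0.2014  0.1763] 0.753
bottle side [ 0.3728 -0.2034  0.2783] 0.759
bottle both [ 0.3723 -0.2018  0.1287] 0.755
jar scene [0.3514 0.2033 0.0465] 0.916
jar side [0.3564 0.2025 0.0574] 0.862
jar both [0.3555 0.2021 0.2353] 0.864
```

```bash
cat > plan.py <<'E'
from h import *
def tool():
    s=sensors.get_state(); return np.array(s['tcp_pos']),R.from_quat(np.roll(s['ee_rot'],-1)),s
def yawof(r): x=r.as_matrix()[:,0]; return np.arctan2(x[1],x[0])
def down(a): return R.from_euler('z',a)*R.from_euler('x',np.pi)
def to(x,y,z,a,last=None):
    """row (tool mm, deg) from current pose to TCP x,y,z (m), yaw a"""
    p,r,s=tool() if last is None else last
    d=r.inv().apply(np.array([x,y,z])-p)*1e3; w=(r.inv()*down(a)).as_rotvec(degrees=True)
    print('row',np.round(d,1),np.round(w,1),'now',np.round(p*1e3,1),'a',round(float(yawof(r)),3)); return d,w
E
python3 - <<'E'
from plan import *
c=cam('wrist');p,r,s=tool()
print('fwd in tool',r.inv().apply(c[3][:,2]),'eye tool',r.inv().apply(c[2]-p), 'cam x in tool', r.inv().apply(c[3][:,0]))
print(ray(c,[[256,192],[0,0],[511,0],[0,383],[511,383]],0)-p)
to(.42,.10,.33,0.0)
to(.477,.337,.20,0.0)
E
```

```text
fwd in tool [-0.2930001   0.00112006  0.95611175] eye tool [ 7.35896737e-02  5.34837537e-05 -7.02197232e-02] cam x in tool [-1.53157789e-04  9.99999246e-01 -1.21840954e-03]
[[-0.03218394 -0.01986216 -0.30388811]
 [ 0.04933969  0.3214074  -0.30388811]
 [ 0.27880915 -0.17991704 -0.30388811]
 [-0.48924167  0.21795534 -0.30388811]
 [-0.15184032 -0.52349502 -0.30388811]]
row [ 423.6 -491.3  -26.1] [-0.   0.  24.6] now [ 239.1 -522.9  303.9] a 0.429
row [ 574.  -683.1  103.9] [-0.   0.  24.6] now [ 239.1 -522.9  303.9] a 0.429
```

Call:
{"api": "move_arm", "payload": {"steps": [[100,36,-29,-2,0,0,0],[100,73,-59,-4,0,0,0],[100,109,-88,-6,0,0,0],[100,146,-118,-8,0,0,0],[100,182,-147,-10,0,0,0]]}}

```text
time_s: 2.55
tcp_pos: [0.3439, -0.3119, 0.3141]
ee_rot: [0.0, 0.977, 0.212, 0.0]
force: [-0.1, -0.9, -0.2]
width: 0.0854
```

Call:
{"api": "move_arm", "payload": {"steps": [[100,36,-29,-2,0,0,0],[100,73,-59,-4,0,0,0],[100,109,-88,-6,0,0,0],[100,146,-118,-8,0,0,0],[100,182,-147,-10,0,0,0]]}}

```text
time_s: 3.05
tcp_pos: [0.4484, -0.1023, 0.3243]
ee_rot: [0.0, 0.977, 0.213, 0.0]
force: [1.0, -0.7, 0.4]
width: 0.0851
```

Call:
{"api": "move_arm", "payload": {"steps": [[100,36,-29,-2,0,0,6],[100,73,-59,-4,0,0,12],[100,73,-59,-4,0,0,18],[100,73,-59,-4,0,0,24.6],[100,73,-59,-4,0,0,24.6]]}}

```text
time_s: 3.55
tcp_pos: [0.4899, -0.0195, 0.3279]
ee_rot: [0.0, 1.0, 0.0, -0.0]
force: [-0.3, -0.4, 0.7]
width: 0.0857
```

```bash
cat > look.py <<'E'
import sys
from fit import *
from plan import *
G=dict(round_post=(.492,.084),square_post=(.479,-.116),foam=(.453,-.333),bracket=(.617,.209),puck=(.476,.337),pin=(.637,-.217),step_gauge=(.674,-.0145),bottle=(.372,-.202),jar=(.3555,.202))
Y0=dict(bracket=(.73,),step_gauge=(-.4,),foam=(.07,),square_post=(-.065,))
def look(tag,names,z={},g={},cams=('wrist',)):
    to(.4,0,.3,0); 
    for k in cams:
        im=eyes.get_image(k); save(tag+k,im)
        for n in names:
            m=masks(k,n,g.get(n,G[n]),40)
            if m is None: print(k,n,'none'); continue
            p,s=fit(n,[m],g.get(n,G[n]),Y0.get(n,(0,)),z.get(n,0.)); print(k,n,np.round(p,4),round(s,3))
E
python3 - <<'E'
from look import *
look('p1',['round_post','square_post','step_gauge','bracket','pin','foam','jar','bottle'])
E
```

```text
row [-89.8 -19.6  27.9] [0. 0. 0.] now [489.9 -19.5 327.9] a 0.001
wrist round_post [ 0.4905  0.0844 -0.0822] 0.965
wrist square_post [ 0.4769 -0.1157 -0.0628] 0.958
wrist step_gauge [ 0.677  -0.0156 -0.3627] 0.957
wrist bracket [0.6167 0.2064 0.7224] 0.934
wrist pin [ 0.6355 -0.2192  0.263 ] 0.944
wrist foam [ 0.4518 -0.3344  0.057 ] 0.991
wrist jar [0.353  0.201  0.0371] 0.866
wrist bottle [ 0.3761 -0.1958 -0.1163] 0.672
```

View pics/p1wrist.png

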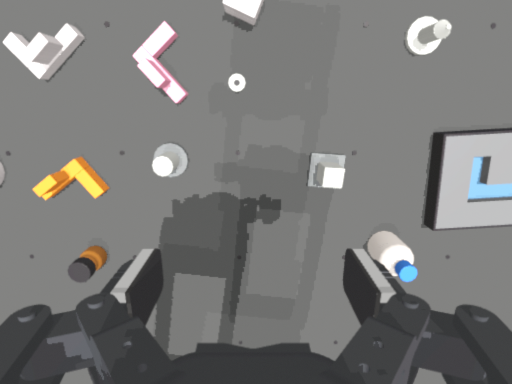

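The wrist view shows the posts at (168,160) and (328,172), the white bracket at (45,50), the foam at right with its L opening as expected, and a washer at (237,82). The posts fit 200.6 mm apart. Moving over the puck.

Call:
{"api": "move_arm", "payload": {"steps": [[100,-2,-45,10,0,0,0],[100,-4,-90,20,0,0,0],[100,-6,-135,30,0,0,0],[100,-8,-180,40,0,0,0],[100,-10,-225,50,0,0,0]]}}

```text
time_s: 4.5
tcp_pos: [0.4797, 0.2063, 0.2777]
ee_rot: [-0.0, 1.0, -0.0, 0.0]
force: [1.1, -0.1, -0.6]
width: 0.0854
```

Call:
{"api": "move_arm", "payload": {"steps": [[100,-1,-45,15,0,0,0],[100,-3,-90,30,0,0,0],[100,-4,-131,50,0,0,0],[100,-4,-131,78,0,0,0],[100,-4,-131,78,0,0,0]]}}

```text
time_s: 5.0
tcp_pos: [0.4736, 0.3357, 0.1962]
ee_rot: [0.002, 1.0, 0.001, -0.003]
force: [-1.6, -0.0, -0.4]
width: 0.0853
```

```bash
python3 - <<'E'
from look import *
look('p2',['puck','bracket'])
to(.477,.337,.078,0)
E
```

```text
row [ -74.9  336.  -101.9] [0.2 0.4 0.1] now [473.6 335.7 196.2] a 0.002
wrist puck [0.4783 0.3362 0.1164] 0.983
wrist bracket [0.6216 0.2056 0.7149] 0.972
row [  0.7  -1.8 122.6] [ 0.  -0.  -0.1] now [476.3 335.2 200.6] a -0.001
```

```bash
sed -i 's/    c=cam(cn); px/    c=LAST.get(cn) or cam(cn); px/; s/^S=4/S=4; LAST={}/' fit.py; sed -i "s/        im=eyes/        LAST[k]=cam(k); im=eyes/" look.py; python3 - <<'E'
from look import *
look('p3',['puck'])
to(.477,.3365,.076,0)
E
```

```text
row [-75.9 335.3 -99.4] [ 0.  -0.  -0.1] now [476.3 335.2 200.6] a -0.001
wrist puck [0.4774 0.3365 0.1475] 0.949
row [ -0.2  -1.  125.5] [-0.1 -0.1 -0.1] now [476.9 335.3 201.5] a -0.002
```

Call:
{"api": "move_arm", "payload": {"steps": [[100,1.5,-0.5,40,0,0,0],[100,1.5,-0.5,80,0,0,0],[100,1.5,-0.5,110,0,0,0],[100,1.5,-0.5,124,0,0,0],[100,1.5,-0.5,124,0,0,0]]}}

```text
time_s: 5.75
tcp_pos: [0.4772, 0.335, 0.075]
ee_rot: [0.001, 1.0, -0.001, -0.001]
force: [-0.1, 0.3, 0.1]
width: 0.0856
```

Call:
{"api": "move_arm", "payload": {"steps": [[40,0,0,0,0,0,0],[40,0,0,0,0,0,0],[40,0,0,0,0,0,0],[40,0,0,0,0,0,0],[40,0,0,0,0,0,0]]}}

```text
time_s: 6.25
tcp_pos: [0.4788, 0.3369, 0.0783]
ee_rot: [-0.001, 1.0, -0.0, 0.002]
force: [0.3, -0.0, 6.4]
width: 0.0522
```

Call:
{"api": "move_arm", "payload": {"steps": [[40,0,0,-30,0,0,0],[40,0,0,-80,0,0,0],[40,0,30,-90,0,0,0],[40,1,75,-90,0,0,0],[40,2,120,-90,0,0,0]]}}

```text
time_s: 6.75
tcp_pos: [0.4798, 0.2158, 0.1678]
ee_rot: [-0.001, 1.0, 0.001, 0.002]
force: [0.9, -0.3, -2.6]
width: 0.0521
```

Call:
{"api": "move_arm", "payload": {"steps": [[40,1,45,0,0,0,0],[40,2,90,0,0,0,0],[40,3,135,0,0,0,0],[40,4,180,0,0,0,0],[40,4,225,0,0,0,0]]}}

```text
time_s: 7.25
tcp_pos: [0.4833, -0.0105, 0.1669]
ee_rot: [0.0, 1.0, -0.0, 0.001]
force: [0.1, 1.1, -1.9]
width: 0.0522
```

Call:
{"api": "move_arm", "payload": {"steps": [[40,0,8,0,0,0,0],[40,0,8,0,0,0,0],[40,0,8,0,0,0,0],[40,0,8,0,0,0,0],[40,0,8,0,0,0,0]]}}

```text
time_s: 7.75
tcp_pos: [0.4831, -0.0153, 0.1659]
ee_rot: [-0.0, 1.0, 0.001, -0.0]
force: [0.6, 0.1, -2.8]
width: 0.0525
```

```bash
python3 - <<'E'
from look import *
print(sensors.get_state()['tcp_pos'])
look('p4',['round_post','square_post','puck'],z={'puck':.09},g={'puck':(.483,-.016)},cams=('wrist','scene'))
E
```

```text
[ 0.48313758 -0.01529451  0.16594551]
row [ -83.1  -15.5 -134. ] [-0.   0.   0.1] now [483.1 -15.3 165.9] a 0.002
wrist round_post [0.4905 0.085  0.0079] 0.961
wrist square_post none
wrist puck none
scene round_post [0.4888 0.084  0.2402] 0.923
scene square_post [ 0.4731 -0.1155 -0.0702] 0.926
scene puck [ 0.4823 -0.0172  0.3643] 0.943
```

View pics/p4wrist.png

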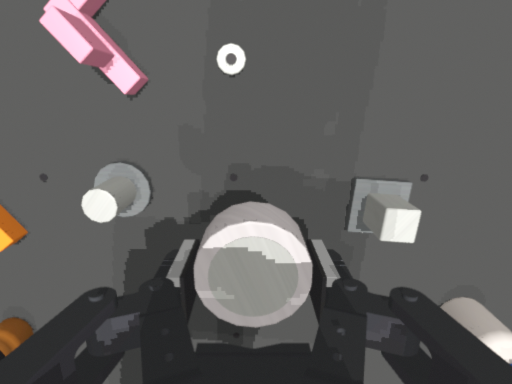

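Call:
{"api": "move_arm", "payload": {"steps": [[40,0.5,0,40,0,0,0],[40,0.5,0,75,0,0,0],[40,0.5,0,84,0,0,0],[40,0.5,0,89,0,0,0],[40,0.5,0,89.5,0,0,0]]}}

```text
time_s: 8.65
tcp_pos: [0.4815, -0.0165, 0.0782]
ee_rot: [-0.0, 1.0, -0.0, -0.002]
force: [-8.5, 0.5, 19.0]
width: 0.0521
```

```bash
python3 - <<'E'
from look import *
print(sensors.get_state()['force'])
look('p5',['round_post','square_post','puck'],g={'puck':(.483,-.016)},cams=('wrist','scene','side'))
E
```

```text
[-8.53764411  0.47075372 18.99764803]
row [ -82.5  -16.6 -221.4] [-0.   0.2 -0. ] now [481.5 -16.5  78.2] a -0.001
wrist round_post [0.4904 0.0861 0.1509] 0.956
wrist square_post [ 0.4769 -0.1148 -0.0807] 0.955
wrist puck [ 0.4795 -0.017   0.2368] 0.955
scene round_post none
scene square_post [ 0.4743 -0.1156 -0.0674] 0.917
scene puck [ 0.4762 -0.0167  0.1732] 0.942
side round_post [0.4933 0.0832 0.1295] 0.858
side square_post [ 0.4757 -0.113   0.3539] 0.779
side puck [ 0.4795 -0.0177  0.118 ] 0.596
```

Call:
{"api": "move_arm", "payload": {"steps": [[40,0,0,-2,0,0,0],[40,0,0,-2,0,0,0],[100,0,0,-2,0,0,0],[100,0,0,-2,0,0,0],[100,0,0,-2,0,0,0]]}}

```text
time_s: 9.75
tcp_pos: [0.4842, -0.0168, 0.0785]
ee_rot: [0.0, 1.0, -0.0, 0.0]
force: [-0.3, -0.7, 0.7]
width: 0.0854
```

Call:
{"api": "move_arm", "payload": {"steps": [[100,0,0,-20,0,0,0],[100,0,0,-60,0,0,0],[100,0,0,-100,0,0,0],[100,0,0,-120,0,0,0],[100,0,0,-120,0,0,0]]}}

```text
time_s: 10.25
tcp_pos: [0.4859, -0.0169, 0.2016]
ee_rot: [0.0, 1.0, -0.0, 0.004]
force: [0.2, 0.3, -0.2]
width: 0.0852
```

```bash
python3 - <<'E'
from look import *
look('p6',['round_post','square_post','puck'],g={'puck':(.483,-.016)},cams=('scene','side','wrist'))
look('p6',['round_post','square_post','puck'],g={'puck':(.483,-.016)},cams=('wrist',))
E
```

```text
row [-85.2 -16.8 -99.1] [ 0.  -0.4 -0. ] now [485.9 -16.9 201.6] a -0.001
scene round_post [0.4901 0.0847 0.0193] 0.921
scene square_post [ 0.4738 -0.1156 -0.0643] 0.933
scene puck [ 0.4807 -0.0162  0.2404] 0.922
side round_post none
side square_post [ 0.4797 -0.116   0.0338] 0.876
side puck [ 0.4865 -0.0192  0.0406] 0.916
wrist round_post [0.4908 0.0845 0.1986] 0.936
wrist square_post [ 0.4769 -0.1149 -0.0883] 0.948
wrist puck [ 0.484  -0.0173  0.0103] 0.975
row [ -83.7  -16.7 -102. ] [-0.   0.1 -0. ] now [483.6 -16.7 197.9] a -0.001
wrist round_post [0.4908 0.0841 0.0341] 0.934
wrist square_post [ 0.477  -0.115  -0.0725] 0.972
wrist puck [ 0.4839 -0.0177  0.1181] 0.933
```

Call:
{"api": "move_arm", "payload": {"steps": [[100,28,37,0,0,0,0],[100,56,74,0,0,0,0],[100,84,111,0,0,0,0],[100,112,148,0,0,0,0],[100,140,185,0,0,0,0]]}}

```text
time_s: 11.55
tcp_pos: [0.6245, -0.2033, 0.1984]
ee_rot: [-0.0, 1.0, -0.0, 0.0]
force: [1.2, 0.2, -0.2]
width: 0.0848
```

Call:
{"api": "move_arm", "payload": {"steps": [[100,12,17,0,0,0,0],[100,12,17,0,0,0,0],[100,12,17,0,0,0,0],[100,12,17,0,0,0,0],[100,12,17,0,0,0,0]]}}

```text
time_s: 12.05
tcp_pos: [0.6347, -0.2175, 0.1985]
ee_rot: [-0.0, 1.0, 0.0, -0.0]
force: [-0.1, 1.0, -0.4]
width: 0.0853
```

```bash
python3 - <<'E'
from look import *
look('p7',['pin','puck','square_post','step_gauge'],g={'puck':(.484,-.017)})
look('p7',['pin'])
to(.6355,-.2192,.097,0)
E
```

```text
row [-234.7 -217.6 -101.2] [-0.   0.1  0. ] now [ 634.7 -217.5  198.5] a 0.001
wrist pin [ 0.6362 -0.2175  0.1156] 0.968
wrist puck [ 0.4837 -0.0168  0.2424] 0.052
wrist square_post [ 0.4763 -0.1278 -0.3268] 0.356
wrist step_gauge [ 0.677  -0.0133 -0.4208] 0.97
row [-235.4 -218.2 -101.3] [ 0. -0.  0.] now [ 635.5 -218.2  198.7] a 0.0
wrist pin [ 0.6361 -0.2174  0.1587] 0.956
row [-1.000e-01  7.000e-01  1.016e+02] [ 0. -0. -0.] now [ 635.5 -218.5  198.6] a -0.0
```

Call:
{"api": "move_arm", "payload": {"steps": [[100,0.5,-1,40,0,0,0],[100,0.5,-1,80,0,0,0],[100,0.5,-1,101,0,0,0],[100,0.5,-1,101,0,0,0],[50,0.5,-1,101,0,0,0]]}}

```text
time_s: 12.9
tcp_pos: [0.6363, -0.2179, 0.0975]
ee_rot: [-0.0, 1.0, -0.0, -0.0]
force: [0.7, 0.9, -0.4]
width: 0.073
```

Call:
{"api": "move_arm", "payload": {"steps": [[10,0,0,0,0,0,0],[10,0,0,0,0,0,0],[10,0,0,0,0,0,0],[10,0,0,0,0,0,0],[10,0,0,0,0,0,0]]}}

```text
time_s: 13.4
tcp_pos: [0.6367, -0.2179, 0.0987]
ee_rot: [0.0, 1.0, -0.0, 0.001]
force: [-0.9, 1.7, 6.2]
width: 0.0155
```

Call:
{"api": "move_arm", "payload": {"steps": [[10,0,0,-20,0,0,0],[10,0,0,-60,0,0,0],[10,0,0,-90,0,0,0],[10,0,0,-90,0,0,0],[10,0,0,-90,0,0,0]]}}

```text
time_s: 13.9
tcp_pos: [0.6361, -0.2178, 0.1879]
ee_rot: [0.0, 1.0, -0.0, 0.0]
force: [0.7, -0.4, -2.6]
width: 0.0152
```

```bash
python3 - <<'E'
from look import *
LAST.clear(); print(sensors.get_state()['tcp_pos'])
save('p8',eyes.get_image('wrist'))
E
```

```text
[ 0.63605891 -0.21784498  0.18786951]
```

View pics/p8.png

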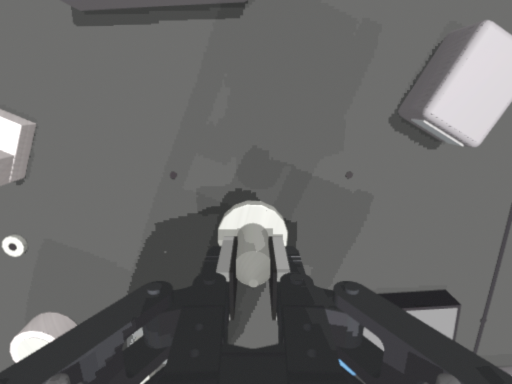

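Call:
{"api": "move_arm", "payload": {"steps": [[10,-28,-37,0,0,0,0],[10,-56,-74,0,0,0,0],[10,-84,-111,0,0,0,0],[10,-112,-148,0,0,0,0],[10,-140,-185,0,0,0,0]]}}

```text
time_s: 14.45
tcp_pos: [0.4934, -0.0314, 0.1854]
ee_rot: [-0.0, 1.0, -0.001, -0.002]
force: [-0.3, 0.8, 0.1]
width: 0.0154
```

Call:
{"api": "move_arm", "payload": {"steps": [[10,-12,-16,0,0,0,0],[10,-12,-16,20,0,0,0],[10,-12,-16,40,0,0,0],[10,-12,-16,40,0,0,0],[10,-12,-16,40,0,0,0]]}}

```text
time_s: 14.95
tcp_pos: [0.4837, -0.0168, 0.1465]
ee_rot: [-0.0, 1.0, -0.0, -0.001]
force: [-0.4, -0.7, -1.0]
width: 0.0152
```

```bash
python3 - <<'E'
from look import *
s=[sensors.get_state() for _ in range(1)][0]; print(s['tcp_pos'],s['force'])
G2={'puck':(.484,-.017),'pin':(.484,-.017)}; zp=s['tcp_pos'][2]-.0987
look('p9',['puck','pin'],z={'pin':zp},g=G2,cams=('wrist','scene','side'))
print(sensors.get_state()['tcp_pos'],zp)
a=cv2.imread('pics/p9scene.png')[130:270,170:350]; b=cv2.imread('pics/p9side.png')[130:270,190:370]
cv2.imwrite('pics/p9.png',cv2.resize(np.hstack([a,b]),(800,311),interpolation=cv2.INTER_CUBIC))
E
```

```text
[ 0.48368087 -0.0168151   0.14646702] [-0.42932739 -0.70017554 -1.0409826 ]
row [ -84.1  -16.8 -153.3] [-0.   0.2 -0. ] now [483.7 -16.8 146.5] a -0.001
wrist puck [ 0.4844 -0.0172 -0.0781] 0.455
wrist pin [ 0.4826 -0.0169  0.3531] 0.814
scene puck none
scene pin [ 0.4771 -0.0169  0.2046] 0.867
side puck [ 0.4861 -0.0183  0.168 ] 0.937
side pin none
[ 0.4844293  -0.01682979  0.14779286] 0.04776702024830835
```

View pics/p9.png

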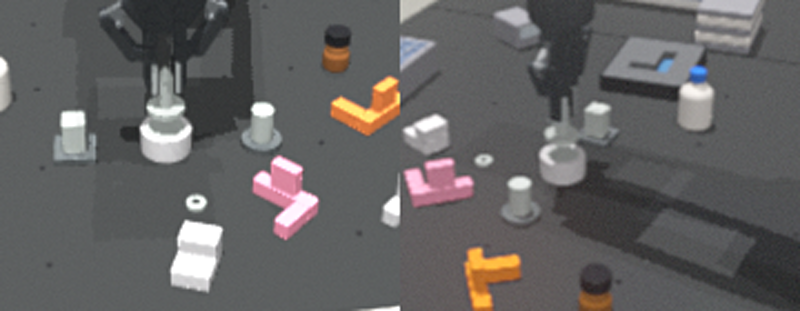

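Both views show the pin hanging centred just above the puck. Lowering it.

Call:
{"api": "move_arm", "payload": {"steps": [[10,0,0,12,0,0,0],[10,0,0,17,0,0,0],[10,0,0,19,0,0,0],[10,0,0,20,0,0,0],[10,0,0,20,0,0,0]]}}

```text
time_s: 15.9
tcp_pos: [0.4843, -0.0167, 0.1274]
ee_rot: [-0.0, 1.0, -0.0, 0.0]
force: [-0.2, -0.9, -1.1]
width: 0.0151
```

Call:
{"api": "move_arm", "payload": {"steps": [[10,0,0,0.7,0,0,0],[10,0,0,0.7,0,0,0],[10,0,0,1.2,0,0,0],[10,0,0,1.2,0,0,0],[10,0,0,1.2,0,0,0]]}}

```text
time_s: 16.4
tcp_pos: [0.4844, -0.0167, 0.1267]
ee_rot: [0.0, 1.0, -0.0, 0.0]
force: [-0.8, 1.2, 5.0]
width: 0.0154
```

Contact. Releasing slowly, then rising.

Call:
{"api": "move_arm", "payload": {"steps": [[30,0,0,0,0,0,0],[50,0,0,0,0,0,0],[75,0,0,0,0,0,0],[100,0,0,0,0,0,0],[100,0,0,0,0,0,0]]}}

```text
time_s: 16.9
tcp_pos: [0.4842, -0.0167, 0.1261]
ee_rot: [-0.0, 1.0, -0.0, -0.0]
force: [0.5, 0.3, 0.2]
width: 0.0816
```

Call:
{"api": "move_arm", "payload": {"steps": [[100,0,0,-10,0,0,0],[100,0,0,-40,0,0,0],[100,0,0,-80,0,0,0],[100,0,0,-90,0,0,0],[100,0,0,-90,0,0,0]]}}

```text
time_s: 17.4
tcp_pos: [0.4856, -0.0169, 0.2186]
ee_rot: [0.0, 1.0, -0.0, 0.003]
force: [0.3, 0.3, 0.9]
width: 0.0857
```

```bash
python3 - <<'E'
from look import *
G2={'puck':(.484,-.017),'pin':(.484,-.017)}
look('pA',['puck','pin','step_gauge','round_post','square_post'],z={'pin':.028},g=G2,cams=('scene','side','wrist'))
to(.677,-.0145,.20,-.40)
E
```

```text
row [-85.1 -16.8 -81.9] [ 0.  -0.3 -0. ] now [485.6 -16.9 218.6] a -0.001
scene puck [ 0.4821 -0.0184  0.2187] 0.607
scene pin none
scene step_gauge [ 0.6743 -0.0137 -0.3616] 0.928
scene round_post [0.4881 0.0847 0.2329] 0.92
scene square_post [ 0.4741 -0.1162 -0.0734] 0.909
side puck [ 0.4836 -0.0159  0.2363] 0.703
side pin [ 0.4874 -0.0185  0.2186] 0.842
side step_gauge [ 0.6798 -0.015  -0.5535] 0.909
side round_post none
side square_post [ 0.4805 -0.1181  0.0333] 0.864
wrist puck [ 0.4839 -0.0179  0.0135] 0.427
wrist pin none
wrist step_gauge none
wrist round_post [ 0.4905  0.0847 -0.1237] 0.919
wrist square_post [ 0.477  -0.1148 -0.0687] 0.968
row [192.7  -2.3  16.3] [-0.  -0.  22.9] now [484.3 -16.7 216.2] a -0.001
```

Call:
{"api": "move_arm", "payload": {"steps": [[100,40,0,0,0,0,0],[100,80,0,0,0,0,5],[100,120,-1,0,0,0,11],[100,160,-2,0,0,0,17],[100,190,-2,0,0,0,22]]}}

```text
time_s: 18.8
tcp_pos: [0.6768, -0.0148, 0.2161]
ee_rot: [-0.0, 0.981, -0.193, 0.001]
force: [-0.1, -0.5, 0.5]
width: 0.0855
```

Call:
{"api": "move_arm", "payload": {"steps": [[100,0,0,0,0,0,0],[100,0,0,0,0,0,0],[100,0,0,0,0,0,0],[100,0,0,0,0,0,0],[100,0,0,0,0,0,0]]}}

```text
time_s: 19.3
tcp_pos: [0.6733, -0.0148, 0.2166]
ee_rot: [0.0, 0.982, -0.191, -0.0]
force: [-0.8, 0.5, -0.5]
width: 0.0858
```

```bash
python3 - <<'E'
from look import *
look('pB',['step_gauge'])
G2={'puck':(.484,-.017),'pin':(.484,-.017)}
look('pB',['step_gauge','pin'],z={'pin':.028},g=G2)
E
```

```text
row [-258.9   88.7  -83.4] [  0.   0. -22.] now [673.3 -14.8 216.6] a -0.384
wrist step_gauge [ 0.677  -0.0148 -0.3871] 0.977
row [-259.2   88.9  -83.4] [ -0.  -0. -22.] now [673.6 -14.9 216.6] a -0.385
wrist step_gauge [ 0.677  -0.0146 -0.3995] 0.954
wrist pin [ 0.4826 -0.0174  0.0837] 0.358
```

View pics/pBwrist.png

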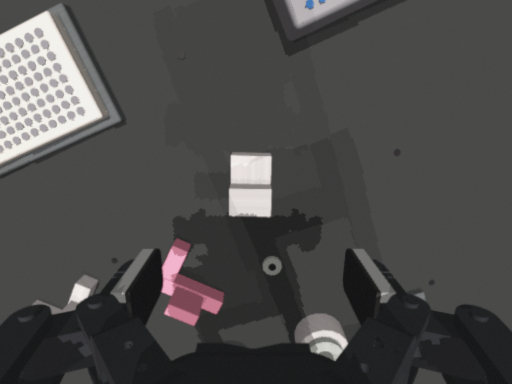

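Call:
{"api": "move_arm", "payload": {"steps": [[100,-1,-1.5,45,0,0,0],[100,-1,-1.5,90,0,0,0],[100,-1,-1.5,122,0,0,0],[100,-1,-1.5,131,0,0,0],[100,-1,-1.5,131,0,0,0]]}}

```text
time_s: 20.05
tcp_pos: [0.673, -0.013, 0.0837]
ee_rot: [0.0, 0.982, -0.191, -0.002]
force: [0.4, -0.3, 0.5]
width: 0.0851
```

Call:
{"api": "move_arm", "payload": {"steps": [[20,0,0,0,0,0,0],[20,0,0,0,0,0,0],[20,0,0,0,0,0,0],[20,0,0,0,0,0,0],[20,0,0,0,0,0,0]]}}

```text
time_s: 20.55
tcp_pos: [0.6751, -0.0131, 0.0874]
ee_rot: [-0.0, 0.982, -0.191, 0.002]
force: [-0.5, -0.9, 5.6]
width: 0.0344
```

Call:
{"api": "move_arm", "payload": {"steps": [[20,0,0,-20,0,0,0],[20,0,0,-60,0,0,0],[20,0,0,-80,0,0,0],[20,0,0,-80,0,0,0],[20,0,0,-80,0,0,0]]}}

```text
time_s: 21.05
tcp_pos: [0.6737, -0.0131, 0.1655]
ee_rot: [-0.0, 0.982, -0.191, 0.0]
force: [-0.6, -0.9, -0.9]
width: 0.0347
```

```bash
python3 - <<'E'
from look import *
p,r,s=tool(); S=np.array([.477,-.1152]);t=-.0675; u=np.array([np.cos(t),np.sin(t)])
c=S+u*.075; g=c-u*.004; print(c,g)
to(g[0],g[1],p[2],t)
E
```

```text
[ 0.55182921 -0.12025866] [ 0.54783831 -0.11998886]
row [-7.650e+01  1.463e+02 -1.000e-01] [ -0.   -0.  -18.2] now [673.7 -13.1 165.5] a -0.385
```

Call:
{"api": "move_arm", "payload": {"steps": [[20,-20,37,0,0,0,0],[20,-40,74,0,0,0,-5],[20,-60,111,0,0,0,-10],[20,-76,146,0,0,0,-15],[20,-76.5,146.5,0,0,0,-18.2]]}}

```text
time_s: 21.55
tcp_pos: [0.5419, -0.1219, 0.1628]
ee_rot: [-0.0, 0.999, -0.033, -0.005]
force: [-0.0, -0.3, -1.0]
width: 0.0348
```

Call:
{"api": "move_arm", "payload": {"steps": [[20,0,0,30,0,0,0],[20,0,0,50,0,0,0],[20,0,0,50,0,0,0],[20,0,0,50,0,0,0],[20,0,0,50,0,0,0]]}}

```text
time_s: 22.05
tcp_pos: [0.5483, -0.1202, 0.1154]
ee_rot: [0.0, 0.999, -0.033, 0.0]
force: [0.2, 0.3, -1.2]
width: 0.0345
```

```bash
python3 - <<'E'
from look import *
Y0['step_gauge']=(-.07,)
p,r,s=tool(); print(p,yawof(r),s['force'])
look('pC',['step_gauge','square_post'],z={'step_gauge':p[2]-.087},g={'step_gauge':(.552,-.12)},cams=('wrist','side'))
to(.5478,-.12,.087,-.0675)
E
```

```text
[ 0.54834051 -0.12016014  0.11540081] -0.066681271202176 [ 0.20064428  0.25738072 -1.24942398]
row [-156.  -110.  -184.7] [ 0.  -0.  -3.8] now [ 548.3 -120.2  115.4] a -0.067
wrist step_gauge [ 0.5502 -0.1209 -0.0754] 0.962
wrist square_post [ 0.4533 -0.1123 -0.1031] 0.452
side step_gauge [ 0.5537 -0.1218  0.0978] 0.736
side square_post [ 0.4797 -0.1153 -0.0246] 0.899
row [-0.6 -0.1 28.9] [ 0.  -0.1  0. ] now [ 548.3 -120.2  115.9] a -0.067
```

Call:
{"api": "move_arm", "payload": {"steps": [[20,0,0,18,0,0,0],[20,0,0,25,0,0,0],[20,0,0,27,0,0,0],[20,0,0,28,0,0,0],[20,0,0,28,0,0,0]]}}

```text
time_s: 22.85
tcp_pos: [0.548, -0.1201, 0.0876]
ee_rot: [0.0, 0.999, -0.033, 0.0]
force: [0.5, -1.0, -1.6]
width: 0.0344
```

Call:
{"api": "move_arm", "payload": {"steps": [[20,0,0,0.7,0,0,0],[20,0,0,0.7,0,0,0],[20,0,0,1.4,0,0,0],[20,0,0,1.4,0,0,0],[20,0,0,1.4,0,0,0]]}}

```text
time_s: 23.35
tcp_pos: [0.5484, -0.1203, 0.0873]
ee_rot: [0.0, 0.999, -0.033, 0.001]
force: [-3.7, 1.1, 10.1]
width: 0.0347
```

Call:
{"api": "move_arm", "payload": {"steps": [[40,0,0,-1,0,0,0],[60,0,0,-1,0,0,0],[100,0,0,-1,0,0,0],[100,0,0,-1,0,0,0],[100,0,0,-1,0,0,0]]}}

```text
time_s: 23.85
tcp_pos: [0.548, -0.1202, 0.0866]
ee_rot: [-0.0, 0.999, -0.033, -0.0]
force: [-0.0, 0.4, 0.3]
width: 0.0853
```

Call:
{"api": "move_arm", "payload": {"steps": [[100,0,0,-20,0,0,0],[100,0,0,-65,0,0,0],[100,0,0,-110,0,0,0],[100,0,0,-155,0,0,0],[100,0,0,-155,0,0,0]]}}

```text
time_s: 24.35
tcp_pos: [0.5517, -0.1212, 0.2485]
ee_rot: [0.002, 0.999, -0.033, 0.007]
force: [0.8, -1.5, -0.7]
width: 0.0853
```

Call:
{"api": "move_arm", "payload": {"steps": [[100,0,0,0,0,0,0],[100,0,0,0,0,0,0],[100,0,0,0,0,0,0],[100,0,0,0,0,0,0],[100,0,0,0,0,0,0]]}}

```text
time_s: 24.85
tcp_pos: [0.5476, -0.12, 0.2406]
ee_rot: [-0.0, 0.999, -0.033, -0.001]
force: [-0.1, -0.1, 0.1]
width: 0.0855
```

```bash
python3 - <<'E'
from look import *
Y0['step_gauge']=(-.07,)
G2={'puck':(.484,-.017),'pin':(.484,-.017),'step_gauge':(.552,-.12)}
look('pD',['step_gauge','square_post','foam','pin','puck'],g=G2,z={'pin':.028})
to(.617,.207,.24,.722+np.pi/2)
E
```

```text
row [-155.4 -109.9  -59. ] [-0.   0.1 -3.8] now [ 547.6 -120.   240.6] a -0.067
wrist step_gauge [ 0.551  -0.1215 -0.0816] 0.97
wrist square_post [ 0.4767 -0.1145 -0.0799] 0.961
wrist foam [ 0.4526 -0.3334  0.0639] 0.943
wrist pin [ 0.4839 -0.017   0.0269] 0.49
wrist puck [ 0.4839 -0.0183  0.2191] 0.468
row [  47.  -331.     1.7] [  -0.    -0.  -135.2] now [ 548.  -120.2  241.7] a -0.067
```

View pics/pDwrist.png

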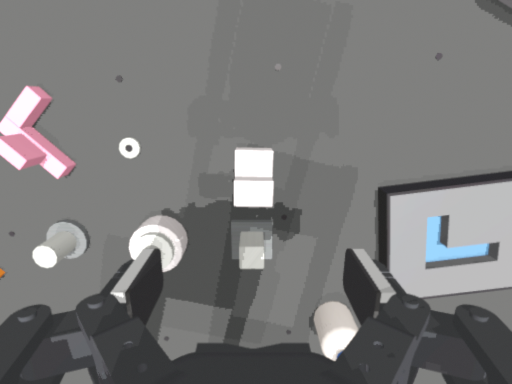

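Call:
{"api": "move_arm", "payload": {"steps": [[100,6,-41,0,0,0,0],[100,12,-82,0,0,0,0],[100,18,-123,0,0,0,0],[100,24,-165,0,0,0,0],[100,29,-207,0,0,0,0]]}}

```text
time_s: 25.65
tcp_pos: [0.5911, 0.086, 0.242]
ee_rot: [-0.0, 0.999, -0.034, 0.0]
force: [0.4, -0.5, 0.1]
width: 0.0855
```

Call:
{"api": "move_arm", "payload": {"steps": [[100,6,-41,0,0,0,-8],[100,12,-82,0,0,0,-16],[100,18,-124,0,0,0,-24],[100,18,-124,0,0,0,-32],[100,18,-124,0,0,0,-40]]}}

```text
time_s: 26.15
tcp_pos: [0.6171, 0.209, 0.2416]
ee_rot: [-0.0, 0.949, 0.315, 0.0]
force: [-0.7, -1.6, -1.0]
width: 0.0852
```

Call:
{"api": "move_arm", "payload": {"steps": [[100,0,0,0,0,0,-8.5],[100,0,0,0,0,0,-17],[100,0,0,0,0,0,-25.5],[100,0,0,0,0,0,-34],[100,0,0,0,0,0,-42]]}}

```text
time_s: 26.65
tcp_pos: [0.617, 0.207, 0.2418]
ee_rot: [0.0, 0.774, 0.633, 0.0]
force: [-0.5, 0.2, -0.5]
width: 0.0856
```

Call:
{"api": "move_arm", "payload": {"steps": [[100,0,0,0,0,0,-8.5],[100,0,0,0,0,0,-17],[100,0,0,0,0,0,-25.5],[100,0,0,0,0,0,-34],[100,0,0,0,0,0,-42]]}}

```text
time_s: 27.15
tcp_pos: [0.617, 0.207, 0.2418]
ee_rot: [0.0, 0.496, 0.868, 0.0]
force: [0.4, 0.4, 0.3]
width: 0.0854
```

Call:
{"api": "move_arm", "payload": {"steps": [[100,0,0,0,0,0,-8],[100,0,0,0,0,0,-11],[100,0,0,0,0,0,-11],[100,0,0,0,0,0,-11],[100,0,0,0,0,0,-11]]}}

```text
time_s: 27.65
tcp_pos: [0.617, 0.207, 0.2418]
ee_rot: [-0.0, 0.414, 0.91, 0.0]
force: [-0.8, -0.4, -1.0]
width: 0.0852
```

```bash
python3 - <<'E'
from look import *
look('pE',['bracket'])
look('pE',['bracket'])
to(.617,.207,.107,.722+np.pi/2)
E
```

```text
row [ -13.2 -299.6  -58.2] [ -0.   -0.  131.1] now [617.  207.  241.8] a 2.288
wrist bracket [0.6176 0.2081 0.7262] 0.957
row [ -13.1 -299.6  -58.2] [ -0.   -0.  131.1] now [617.  206.9 241.8] a 2.289
wrist bracket [0.6176 0.2081 0.7265] 0.958
row [1.000e-01 0.000e+00 1.348e+02] [ 0.   0.  -0.2] now [617.  206.9 241.8] a 2.289
```

View pics/pEwrist.png

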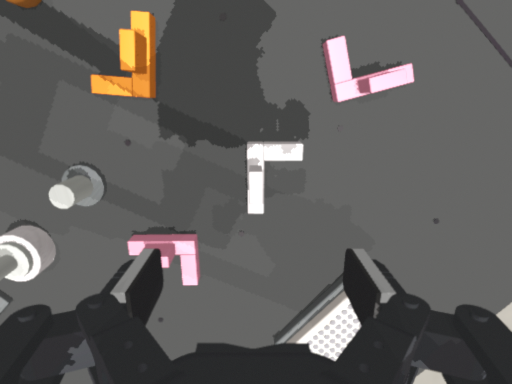

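Call:
{"api": "move_arm", "payload": {"steps": [[100,0.5,1.2,45,0,0,-0.5],[100,0.5,1.2,90,0,0,-0.5],[100,0.5,1.2,125,0,0,-0.5],[100,0.5,1.2,134,0,0,-0.5],[100,0.5,1.2,134,0,0,-0.5]]}}

```text
time_s: 28.35
tcp_pos: [0.6167, 0.2079, 0.1063]
ee_rot: [-0.001, 0.409, 0.912, -0.001]
force: [0.1, -0.2, 0.2]
width: 0.0854
```

Call:
{"api": "move_arm", "payload": {"steps": [[3,0,0,0,0,0,0],[3,0,0,0,0,0,0],[3,0,0,0,0,0,0],[3,0,0,0,0,0,0],[3,0,0,0,0,0,0]]}}

```text
time_s: 28.85
tcp_pos: [0.6179, 0.2082, 0.1087]
ee_rot: [0.001, 0.409, 0.912, 0.0]
force: [1.0, -0.0, -0.4]
width: 0.0122
```

Call:
{"api": "move_arm", "payload": {"steps": [[3,0,0,-20,0,0,0],[3,0,0,-60,0,0,0],[3,0,0,-90,0,0,0],[3,0,0,-90,0,0,0],[3,0,0,-90,0,0,0]]}}

```text
time_s: 29.35
tcp_pos: [0.6177, 0.2081, 0.1987]
ee_rot: [0.001, 0.409, 0.912, 0.001]
force: [-1.5, -0.7, -0.8]
width: 0.01
```

```bash
python3 - <<'E'
from look import *
p,r,s=tool(); print(p,s['force'])
look('pF',['bracket'],z={'bracket':.09})
to(.4525,-.3337,.2,.064+np.pi/2)
E
```

```text
[0.61771939 0.20814875 0.19865033] [-1.47867646 -0.65159217 -0.80408651]
row [ -10.8 -300.9 -101.8] [ 1.000e-01 -1.000e-01  1.317e+02] now [617.7 208.1 198.7] a 2.298
wrist bracket none
row [-295.5 -482.5   -2.7] [-0.2 -0.  38. ] now [616.5 207.8 196.4] a 2.298
```

View pics/pFwrist.png

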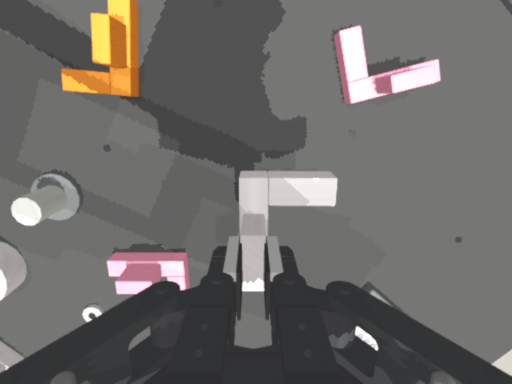

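Call:
{"api": "move_arm", "payload": {"steps": [[3,0,0,-30,0,0,0],[3,-10,-16,-60,0,0,0],[3,-34,-56,-60,0,0,0],[3,-58,-95,-60,0,0,0],[3,-82,-134,-60,0,0,0]]}}

```text
time_s: 29.95
tcp_pos: [0.5705, 0.0566, 0.2561]
ee_rot: [-0.001, 0.409, 0.913, -0.001]
force: [1.0, -0.3, -0.4]
width: 0.0101
```

Call:
{"api": "move_arm", "payload": {"steps": [[3,-24,-39,0,0,0,0],[3,-48,-78,0,0,0,0],[3,-72,-118,0,0,0,0],[3,-96,-157,0,0,0,0],[3,-120,-196,0,0,0,0]]}}

```text
time_s: 30.45
tcp_pos: [0.5036, -0.1634, 0.256]
ee_rot: [-0.002, 0.409, 0.912, -0.0]
force: [1.3, -0.7, -1.6]
width: 0.01
```

Call:
{"api": "move_arm", "payload": {"steps": [[3,-24,-39,0,0,0,7],[3,-48,-78,0,0,0,14],[3,-72,-118,0,0,0,22],[3,-92,-150,0,0,0,30],[3,-92,-150,0,0,0,38]]}}

```text
time_s: 30.95
tcp_pos: [0.4526, -0.335, 0.2559]
ee_rot: [-0.001, 0.688, 0.726, -0.001]
force: [0.8, 0.2, -1.4]
width: 0.0097
```

Call:
{"api": "move_arm", "payload": {"steps": [[3,0,0,40,0,0,0],[3,0,0,60,0,0,0],[3,0,0,60,0,0,0],[3,0,0,60,0,0,0],[3,0,0,60,0,0,0]]}}

```text
time_s: 31.45
tcp_pos: [0.4551, -0.3309, 0.1984]
ee_rot: [0.001, 0.684, 0.729, 0.0]
force: [1.1, -0.7, -0.3]
width: 0.01
```

```bash
python3 - <<'E'
from look import *
p,r,s=tool(); print(p,yawof(r),s['force'])
look('pG',['foam','bracket'],z={'bracket':p[2]-.1085},g={'bracket':(.4525,-.3337)},cams=('wrist','scene','side'))
look('pG',['foam'],cams=('wrist',))
E
```

```text
[ 0.45506238 -0.33091511  0.19840409] 1.6350854716399748 [ 1.08765356 -0.6720687  -0.25757859]
row [ 333.7  -33.6 -101.9] [ 0.1 -0.  93.7] now [ 455.1 -330.9  198.4] a 1.635
wrist foam [ 0.4528 -0.3316  0.0574] 0.731
wrist bracket none
scene foam none
scene bracket [ 0.4497 -0.3325  0.0723] 0.786
side foam [ 0.4589 -0.3348  0.0699] 0.879
side bracket [ 0.4591 -0.3362  0.0475] 0.882
row [ 333.4  -33.2 -102. ] [ 0.  -0.  93.7] now [ 454.6 -330.6  198.2] a 1.635
wrist foam [ 0.4529 -0.3314  0.0593] 0.726
```

View pics/pGwrist.png

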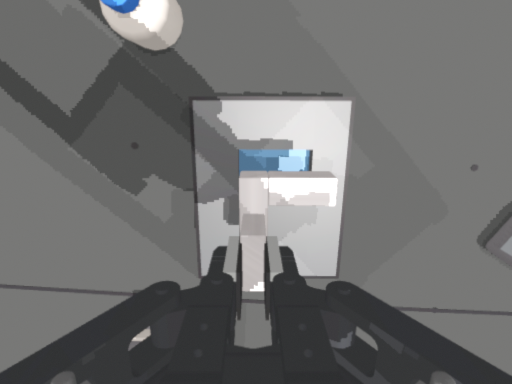

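The bracket is held with its short leg on the correct side, over the cutout (blue edge at row 150, columns 238–312). I'll refine with an edge fit of both in this picture.

```bash
cat > edge.py <<'E'
from look import *
def seg(a,b,n=60): return np.linspace(a,b,n)/1e3
def poly(P,z): P=[(*p,z) for p in P]; return np.vstack([seg(np.array(P[i]),np.array(P[i+1])) for i in range(len(P)-1)])
FO=poly([(-48,-78),(-48,78),(78,78),(78,-78)],24)
CU=poly([(-11,16),(-11,38),(48,38),(48,16)],24)
BR=np.vstack([poly([(-8,16),(-8,35),(45,35),(45,19),(8,19)],18)])
def world(L,p,z): return L@R.from_euler('z',p[2]).as_matrix().T+[p[0],p[1],z]
def efit(im,c,L,p0,z,s=1.5,lock=False):
    g=cv2.GaussianBlur(im.astype(np.float32),(0,0),s)
    m=np.sqrt(cv2.Sobel(g,-1,1,0)**2+cv2.Sobel(g,-1,0,1)**2).max(2); m=np.minimum(m,np.percentile(m,97)).astype(np.float32)
    def f(p):
        q=proj(c,world(L,p if not lock else [p[0],p[1],p0[2]],z)).astype(np.float32); return -cv2.remap(m,q[None,:,0],q[None,:,1],cv2.INTER_LINEAR).mean()
    p0=np.array(p0); o=minimize(f,p0,method='Nelder-Mead',options=dict(initial_simplex=[p0,p0+[.004,0,0],p0+[0,.004,0],p0+[0,0,.04]],xatol=1e-4,fatol=1e-3)); return o.x,-o.fun,-f(p0)
E
python3 - <<'E'
from edge import *
to(.4525,-.3337,.2,.064+np.pi/2)
c=cam('wrist'); im=eyes.get_image('wrist'); p,r,s=tool(); zb=p[2]-.1085
F,C,B=[.4525,-.3337,.062],[.4525,-.3337,.062],[p[0],p[1],yawof(r)-np.pi/2]
res=[]
for n,L,p0,z in(('foam',FO,F,0),('cut',CU,C,0),('cutfoam',np.vstack([FO,CU,CU]),F,0),('br',BR,B,zb)):
    for sg in(2.5,1.2):
        x,a,b=efit(im,c,L,p0,z,sg); p0=x
    print(n,np.round(x,4),round(a,1),round(b,1)); res.append((L,x,z))
print('tcp',B)
big=cv2.resize(im,None,fx=3,fy=3,interpolation=cv2.INTER_CUBIC)
for (L,x,z),col in zip(res,[(255,0,0),(0,255,0),None,(255,0,255)]):
    if col:
        for q in proj(c,world(L,x,z)): cv2.circle(big,tuple(int(v) for v in (q+.5)*3-.5),0,col,-1)
save('pH',big[240:840,480:1120])
E
```

```text
row [-3.  -2.2 -2. ] [0. 0. 0.] now [ 454.5 -330.6  198. ] a 1.635
foam [ 0.4532 -0.3344  0.0967] 73.2 72.5
cut [ 0.4538 -0.3318  0.0639] 109.2 109.0
cutfoam [ 0.4545 -0.3328  0.0863] 90.2 89.9
br [ 0.4541 -0.331   0.068 ] 96.9 64.9
tcp [np.float64(0.4544604557887024), np.float64(-0.3305913129743241), np.float64(0.06403450030671554)]
```

View pics/pH.png

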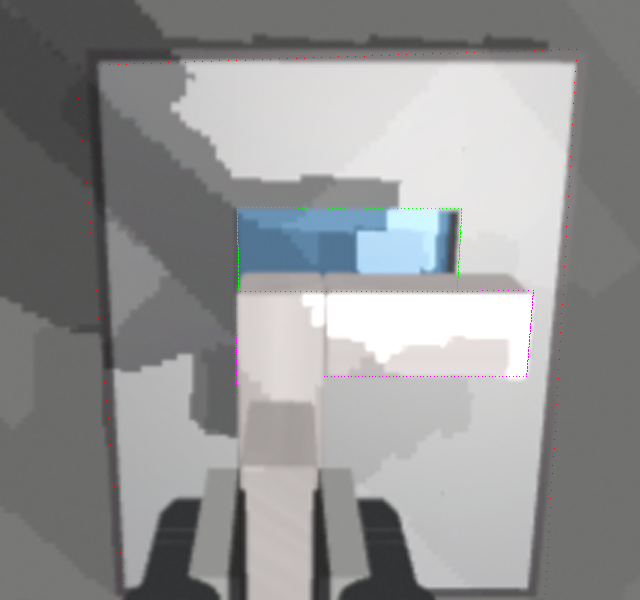

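Call:
{"api": "move_arm", "payload": {"steps": [[3,-0.8,-0.4,25,0,0,0.2],[3,-0.8,-0.4,50,0,0,0.2],[3,-0.8,-0.4,50,0,0,0.2],[3,-0.8,-0.4,50,0,0,0.2],[3,-0.8,-0.4,50,0,0,0.2]]}}

```text
time_s: 32.55
tcp_pos: [0.4548, -0.332, 0.1489]
ee_rot: [0.001, 0.685, 0.728, 0.0]
force: [0.3, 0.3, -0.2]
width: 0.0104
```

```bash
cat > chk.py <<'E'
from edge import *
def chk(name,F,off=.1085,s=(2.5,1.2)):
    c=cam('wrist'); im=eyes.get_image('wrist'); p,r,st=tool(); zb=p[2]-off
    C,B=F,[p[0],p[1],yawof(r)-np.pi/2]; res=[]
    for n,L,p0,z in(('cut',CU,C,0),('br',BR,B,zb)):
        for sg in s: x,a,b=efit(im,c,L,p0,z,sg); p0=x
        print(n,np.round(x,4),round(a,1),round(b,1)); res.append((L,x,z))
    print('tcp',np.round(B,4),'zb',zb,'force',np.round(st['force'],1))
    e=res[0][1]-res[1][1]; print('move tool mm',np.round(r.inv().apply([e[0],e[1],0])*1e3,1),'rz',-np.degrees(e[2]))
    big=cv2.resize(im,None,fx=3,fy=3,interpolation=cv2.INTER_CUBIC)
    for (L,x,z),col in zip(res,[(0,255,0),(255,0,255)]):
        for q in proj(c,world(L,x,z)): cv2.circle(big,tuple(int(v) for v in (q+.5)*3-.5),0,col,-1)
    save(name,big[240:840,480:1120])
E
python3 -c "
from chk import *
chk('pI',[.4538,-.3318,.064])"
```

```text
cut [ 0.4545 -0.3322  0.0791] 98.2 93.5
br [ 0.4544 -0.3325  0.0609] 105.3 94.9
tcp [ 0.4549 -0.3321  0.0605] zb 0.04057984599357643 force [ 0.4 -0.2 -0.2]
move tool mm [ 0.3  0.1 -0. ] rz -1.0419161637950347
```

View pics/pI.png

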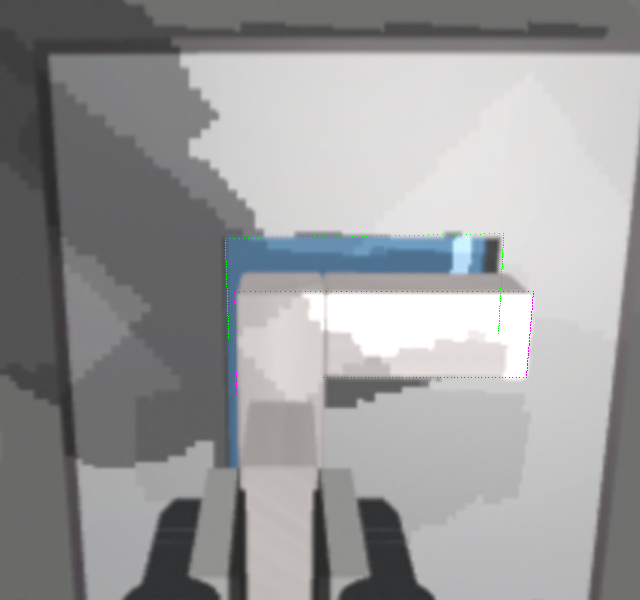

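Call:
{"api": "move_arm", "payload": {"steps": [[3,0.2,0,10,0,0,-0.3],[3,0.2,0,15,0,0,-0.3],[3,0.2,0,20,0,0,-0.3],[3,0.2,0,22,0,0,-0.3],[3,0.2,0,22,0,0,-0.3]]}}

```text
time_s: 33.1
tcp_pos: [0.4539, -0.331, 0.1253]
ee_rot: [-0.001, 0.683, 0.73, -0.0]
force: [0.5, 0.3, -0.8]
width: 0.0103
```

```bash
python3 -c "
from chk import *
chk('pJ',[.4542,-.332,.066])"
```

```text
cut [ 0.4536 -0.3319  0.055 ] 103.8 99.2
br [ 0.4535 -0.3315  0.0761] 112.8 112.1
tcp [ 0.454  -0.3312  0.0658] zb 0.017022517085779357 force [-0.4  0.  -1.1]
move tool mm [-0.4  0.1 -0. ] rz 1.2125897792579532
```

View pics/pJ.png

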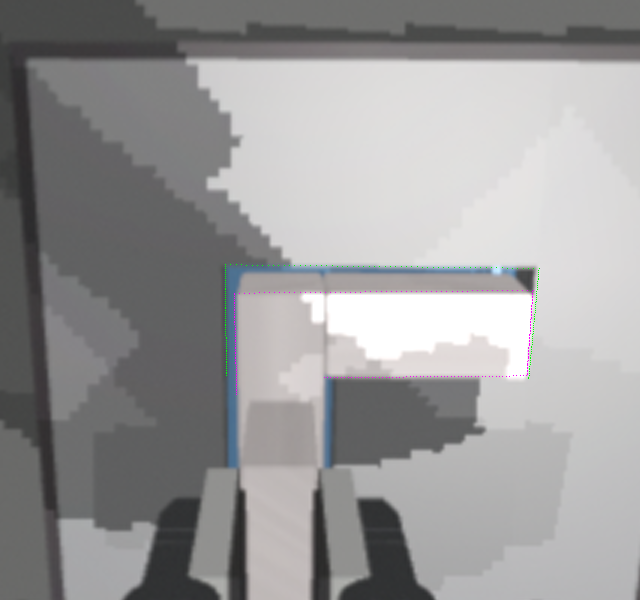

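It's entering the cutout cleanly with a blue margin on both sides and no contact force. Going home.

Call:
{"api": "move_arm", "payload": {"steps": [[3,0,0,3,0,0,0.3],[3,0,0,5,0,0,0.3],[3,0,0,6.5,0,0,0.3],[3,0,0,7,0,0,0.3],[3,0,0,7,0,0,0.3]]}}

```text
time_s: 33.65
tcp_pos: [0.4541, -0.3312, 0.1189]
ee_rot: [-0.0, 0.685, 0.728, 0.0]
force: [0.2, 0.6, 0.4]
width: 0.0099
```

Call:
{"api": "move_arm", "payload": {"steps": [[3,0,0,0.7,0,0,0],[3,0,0,0.7,0,0,0],[3,0,0,1.3,0,0,0],[3,0,0,1.3,0,0,0],[3,0,0,1.3,0,0,0]]}}

```text
time_s: 34.15
tcp_pos: [0.4542, -0.3312, 0.1188]
ee_rot: [0.0, 0.685, 0.728, 0.0]
force: [-1.3, 1.3, 8.4]
width: 0.0099
```

Seated (8 N at the expected height). Release and rise.

Call:
{"api": "move_arm", "payload": {"steps": [[20,0,0,-0.5,0,0,0],[40,0,0,-0.5,0,0,0],[70,0,0,-0.5,0,0,0],[100,0,0,-0.5,0,0,0],[100,0,0,-0.5,0,0,0]]}}

```text
time_s: 34.65
tcp_pos: [0.4541, -0.3312, 0.1178]
ee_rot: [-0.0, 0.685, 0.728, -0.0]
force: [-0.2, -0.6, 1.2]
width: 0.0739
```

Call:
{"api": "move_arm", "payload": {"steps": [[100,0,0,-20,0,0,0],[100,0,0,-60,0,0,0],[100,0,0,-100,0,0,0],[100,0,0,-140,0,0,0],[100,0,0,-140,0,0,0]]}}

```text
time_s: 35.15
tcp_pos: [0.4567, -0.3334, 0.264]
ee_rot: [0.006, 0.685, 0.728, 0.0]
force: [0.4, -0.6, -0.7]
width: 0.0852
```

Call:
{"api": "move_arm", "payload": {"steps": [[100,0,0,0,0,0,0],[100,0,0,0,0,0,0],[100,0,0,0,0,0,0],[100,0,0,0,0,0,0],[100,0,0,0,0,0,0]]}}

```text
time_s: 35.65
tcp_pos: [0.4538, -0.331, 0.2569]
ee_rot: [-0.001, 0.685, 0.728, -0.0]
force: [-0.2, -0.7, 0.2]
width: 0.0854
```

```bash
python3 - <<'E'
from look import *
Y0.update(step_gauge=(-.07,),bracket=(.064,))
G2={'puck':(.484,-.017),'pin':(.484,-.017),'step_gauge':(.552,-.12),'bracket':(.454,-.332)}
look('pK',['bracket','bottle'],g=G2,z={'bracket':.01})
look('pK',['bottle','jar','step_gauge','pin','puck','round_post','square_post'],g=G2,z={'pin':.028},cams=('scene','side'))
a=cv2.imread('pics/pKwrist.png'); b=cv2.imread('pics/pKscene.png')[110:300,50:450]
cv2.imwrite('pics/pK.png',np.vstack([cv2.resize(a[30:330],(560,328)),cv2.resize(b,(560,266),interpolation=cv2.INTER_CUBIC)]))
E
```

```text
row [333.7 -33.8 -42.6] [-0.1  0.  93.5] now [ 453.8 -331.   256.9] a 1.631
wrist bracket [ 0.4534 -0.3321  0.0562] 0.929
wrist bottle [ 0.3704 -0.2017  0.1998] 0.805
row [333.9 -33.9 -42.2] [-0.1  0.  93.5] now [ 454.1 -331.2  257.5] a 1.631
scene bottle [ 0.3649 -0.2027  0.3484] 0.702
scene jar [0.3494 0.2037 0.1505] 0.897
scene step_gauge [ 0.5482 -0.122  -0.085 ] 0.96
scene pin none
scene puck none
scene round_post [0.4867 0.0855 0.0943] 0.829
scene square_post [ 0.4679 -0.1153 -0.0733] 0.738
side bottle [ 0.3738 -0.205   0.1175] 0.799
side jar none
side step_gauge [ 0.5555 -0.1257  0.1064] 0.729
side pin [ 0.487  -0.0181  0.2997] 0.919
side puck [ 0.4852 -0.0157  0.1299] 0.624
side round_post [0.4928 0.0843 0.0767] 0.925
side square_post [ 0.4794 -0.1152  0.0142] 0.903
```

View pics/pK.png

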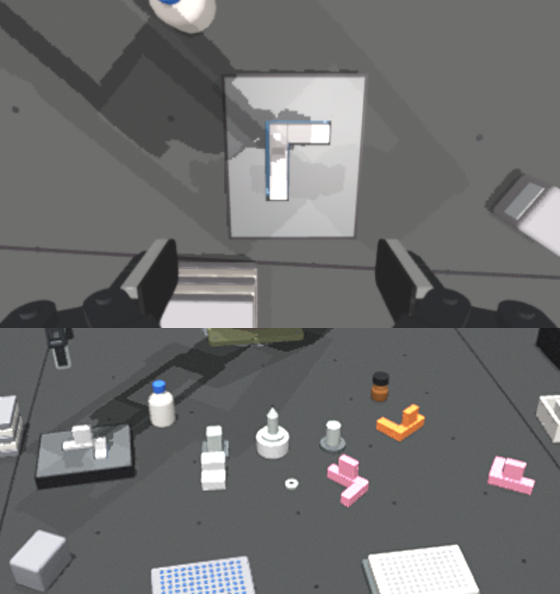

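```bash
python3 -c "
from rig import sensors,workorder
print(sensors.get_state()['time_s'],workorder.finish_job())"
```

```text
the job is handed in; nothing more can be done
36.6 None
```

I set out the alignment kit in the order asked and handed the job in at 36.6 s of the 102 s allowed. Everything is released and the gripper is open above the foam. These are the last checks:

- **Puck:** the wrist view, taken before the pin went on, put it in line with both posts to within 1 mm. It sits about 1–2 mm from the midpoint, towards the square post, and I left that uncorrected.
- **Pin:** it stands upright on the puck. The side and wrist fits put it within about 3 mm of the middle; the best match, from the side camera, gave about 2 mm. It rests where the gripper let it go, on the puck's measured centre. The last scene view did not detect the pin or the puck separately, but both are clearly standing in the picture.
- **Step gauge:** it stands behind the square post, square to the row within about 1°. The gap is about 28 mm from the post's base (38 mm from the shaft), with roughly 2 mm sideways offset.
- **Bracket:** it is the white one, seated in the cutout. It made contact at the expected height (8 N), and its yaw matches the foam's within 1°. It has blue margin around it in the picture.
- **Bottle and jar:** they were not touched. The fits differ from the first ones by up to 6 mm for the bottle and 2 mm for the jar, which is within the disagreement between cameras.

The three cameras disagreed by up to about 6 mm in x (fore and aft). I judged positions by comparing objects within one picture, mainly the wrist camera's.

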